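# Stand the bench light panel on its prop leg and hold it

## Task

First swivel the leaning light panel until the yellow pointer on its hub faces the yellow line on the base plate. Then flip the orange prop leg up over its centre so that it drops all the way down on the robot's side; then take the panel by its top bar, pull it upright until the leg's foot presses on the rubber-topped rest, and finish while still gripping the bar and holding it there, because it tips back if let go. Leave the other things on the bench where they are.

Things in the scene. Friction and masses are not known exactly. Their poses are not given: they have to be found in the camera images.
- stand_base: Grey fixed base plate, 13 mm thick, reaching -120 to +100 mm along its x, -100 to +130 mm along its y. Origin on the swivel axis at worktop height, z up. Its -x points roughly to the robot; the yellow line lies on it along -x from the axis. The panel's tilt hinge is level, along the hub's y, on the swivel axis 30 mm above this origin.
- swivel (a joint): Turn of the aluminium hub (116 mm disc carrying the panel) about the vertical axis through stand_base's origin, rad. 0: its yellow pointer (hub's -x side) faces the yellow line; positive anticlockwise from above; range +-1.4, starts 0.5 to 1.0. Stiff (0.15 N m), stays where left. Hub directions are the base's turned by this angle.
- frame (a joint): Tilt of the panel frame, rad. 0 upright; positive leans back, top towards the hub's +x (away from the robot once aligned); range -0.35 to 0.42, starts on its stop at 0.42. Moves easily, falls back to 0.42 when let go; under 1 N at the top bar holds it upright. With the leg down, the foot meets the springy rest at tilt 0.03; pulling on to tilt 0 takes about 4 N at the bar.
- leg (a joint): Swing of the orange leg on the frame, rad; pivot 80 mm to the -x of and 120 mm above the tilt hinge (frame upright). 0 stowed, pointing up along the frame; grows as it swings towards -x, over the top and down to its stop at 3.26, just past straight down. With the frame at 0.42 it is vertical at 0.42 and beyond about 0.65 falls to the stop by itself in about 1.5 s. Under 1 N at the tip moves it.
- handle (a point): Middle of the frame's round dark top bar, 16 mm thick, 96 mm long along the hub's y, 230 mm from the tilt hinge (straight above it when upright). Under it is an opening 65 mm high above the light panel, between two 10 mm uprights 72 mm apart. The stowed leg stands beside it at the hub's +y, about as high.
- leg_rod (a point): Point in the orange cross rod at the leg's tip, 95 mm from its pivot and 92 mm to the hub's +y of the swivel axis. Rod 12 mm thick, along the hub's y, reaching 24 mm outward (+y) and 32 mm inward of this point, clear outside the frame (top bar ends at y = 48 mm; leg blade at 59 to 67 mm). Stowed it is the upper end with free space behind it (+x); down it is the foot.
- rest_centre (a point): Middle of the black rubber cushion on top of the prop rest, a 44 x 64 mm block fixed on the base plate; cushion top 51.5 mm above the worktop, springy (6 N per mm, gives at most 3.5 mm; the leg presses it 2 mm when the panel is upright). It lies 70 mm along -x and 90 mm along +y of stand_base.
- prop_rest: The prop rest block; origin in the middle of its underside.
- bottle_rinse: White plastic bottle with cream cap, 65 mm across, 150 mm high, loose; bystander. Origin under its centre.
- petri: Clear petri dish, 94 mm across, 16 mm high, loose; bystander.
- timer: White bench timer, 62 x 66 x 18 mm, loose; bystander.
- marker: Red and white marker pen, 136 mm long, 18 mm thick, loose; bystander.

How it is judged:
On the way, in this order (a step that is already met when the one before it is completed fails the run):
1. the pointer faces the line (within 0.10 rad) (value of joint swivel between -0.1 and 0.1 rad), for 0.2 s.
2. the prop leg is fully down while the pointer faces the line (all of step 1 and value of joint leg above 3.15 rad), for 0.2 s.
At the end, for the whole second after the job is handed in: Still gripping the top bar (finger force on the stand over 2 N, TCP within 50 mm of the middle of the bar), panel upright within 0.04 rad, leg down (over 3.15 rad) with its foot over the rest (within 25 mm level) and pressing on it with over 0.5 N, pointer within 0.10 rad of the line (all of step 2 and value of joint frame between -0.04 and 0.04 rad and contact force between prop_rest and anything else above 0.5 N and contact force between the fingers and stand_base above 2 N and distance between the grasp point and handle below 0.05 m and horizontal distance between leg_rod and rest_centre below 0.025 m); the arm keeps its last pose, push and grip.
It fails at once if a bystander is moved by more than 30 mm (distance of any of bottle_rinse, petri, timer, marker from where it was at the start of the episode above 0.03 m).
It also fails if it takes over 56 s, if anything falls off the work surface, if the arm or the gripper's body presses on something with over 40 N, if the wrist force passes 120 N, or if a joint passes its speed limit or range.

## Robot

A 7-joint arm with a two-finger parallel gripper is mounted at the origin on a cart in front of the work surface, level with it; the furniture and walls round the work are solid. World frame = base frame: x ahead of the robot, y to its left, z up, the work surface at z = 0. Lengths are in m, angles in rad, forces in N, time in s.
With the tool pointing down it reaches from about 0.4 to 0.85 m from the base axis. Payload 4.5 kg.
Tool frame: the origin (TCP) lies between the finger pads, 19 mm behind the fingertips; this is the grasp point; z points along the fingers, y is the line along which they close (so a half turn about z gives the same grasp; the last joint's range is limited). The gripper opens to 88 mm and grips with 3 to 60 N. Pads are 18 mm wide; open, the fingers measure 123 mm over their backs; the gripper's body (75 mm by 187 mm) begins 45 mm behind the grasp point.
Start: joints at [-1.097, 0.689, -0.195, 1.565, 0.157, 0.902, -0.215], TCP at [0.266, 0.566, 0.257] pointing down, gripper open.
Joint ranges: [-3.01, 3.01], [-0.46, 2.08], [-1.47, 1.51], [0.13, 2.56], [-1, 4.14], [0.04, 2.09], [-2.66, 2.66]. Speed limits (rad/s): [2.57, 2.57, 3.14, 3.14, 3.14, 3.14, 3.14].

## Interface

Orientations are given as a unit quaternion [x, y, z, w].
In Python, from plant import * gives the robot as it stands.
- The arm moves only by the tool send_rows, never from a script. Its argument "targets" is a list of rows, each a list of 2 entries, a list of its own where there are three numbers: the shift along the tool's x, y, z in units of 0.3 m (1.0 is 0.3 m), then the turn, a rotation vector about the tool's x, y, z in units of pi rad (1.0 is pi rad). A call has 1 to 12 rows; each row is the pose to reach, as a shift and turn from the pose commanded when the call began, along the tool's axes at that moment, turning the shorter way round; what a row does not reach only later rows make up. A row lasts 1/8 s, in which the tool goes at most 62.5 mm and 10.7 degrees, less where a joint would pass 70% of its speed; a pose out of reach is approached as far as the arm can. A call with a number of a shift or a turn outside -1 to 1 is refused whole. A call with a gripper value outside its range is refused whole. "fingers" is the opening, from 0 (shut) to 1 (fully open), set as the call begins (left out, the last holds). The fingers move at their own pace and stop on an object; "newtons" is the grip in N (left out, the last holds). Time passes only in rows, so rows that repeat a pose let the fingers close. It gives the time, the measured TCP pose, the force, the opening and the grip force at its end, in the units of the state.
- get_state(): the state, without advancing time (a new reading comes with each control period).
- snapshot(name): name is "side" or "top"; returns a dict with "img" (384x512x3 uint8, blue, green, red), "fx", "fy", "cx", "cy" (pixels), "cam_to_world" (4x4, takes a point from camera to world coordinates). Camera axes: x right, y down, z forward; pixel columns grow to the right and rows downward; lengths in m; the calibration is good to about 2 mm. A picture is of the moment at which its call begins. There is no depth.
- finish_job(): hands the job in; it is judged then, once.
The state is a dict: "clock": time; "q": joint angles; "qd": joint speeds; "joint_torque": joint torques, N m; "tool_pos": TCP position; "eef_rot": TCP orientation; "contact_force": force on the tool from outside, world axes, zero at the start; "moment": the same for the moment, N m; "opening": opening from 0.0 (shut) to 1.0 (fully open); "finger_force": force on a finger pad.
Only numpy, scipy, OpenCV 4.12 (cv2) and the standard library are available. Lean on these libraries where they do the work, as an engineer would, in place of code of your own. Each camera call takes 0.05 s, during which the arm holds its last target. There are 200 camera calls.

## Working session

There is one attempt and no reset: what is moved stays moved. The work goes in short steps, Python scripts to look and compute and a tool call to move; the robot and the scene stay as the last step left them, time stands still between calls to the robot, and variables do not carry over. Pictures are saved under pics/ and viewed, at most 10 in all, crops included, and the job is handed in when it is done.

Besides the shell and the picture viewer there is one more tool, called by a JSON object that holds its "fn" and its "kwargs". send_rows: Moves the arm, as the interface text tells. Its arguments: {"type":"object","properties":{"targets":{"type":"array"},"fingers":{"type":"number"},"newtons":{"type":"number"}},"required":["targets"]}

```bash
mkdir -p pics; python3 - <<'E'
from plant import *
import cv2,json,numpy as np
s=get_state();print(s['clock'],s['tool_pos'],s['eef_rot'],s['opening'])
for n in("top","side"):
    d=snapshot(n);cv2.imwrite(f"pics/{n}0.png",cv2.resize(d['img'],(800,600),interpolation=cv2.INTER_CUBIC))
    print(n,d['fx'],d['fy'],d['cx'],d['cy'],np.round(d['cam_to_world'],4).tolist())
E
```

```text
0.0 [0.26587458 0.56495075 0.25660081] [ 2.18074328e-01  9.75931718e-01 -9.22205109e-04 -1.39456336e-04] 0.9971482191237282
top 492.0945842441519 492.0945842441519 264.97311744117815 197.06954280634162 [[0.1221, -0.9668, 0.2245, 0.3519], [-0.9925, -0.1187, 0.0283, 0.1753], [-0.0007, -0.2262, -0.9741, 1.3479], [0.0, 0.0, 0.0, 1.0]]
side 434.13073290022226 434.13073290022226 256.65024726580816 190.65197721572304 [[-0.5396, 0.4, -0.7409, 1.3372], [0.8419, 0.2516, -0.4774, 0.6539], [-0.0045, -0.8813, -0.4725, 0.6194], [0.0, 0.0, 0.0, 1.0]]
```

View pics/top0.png

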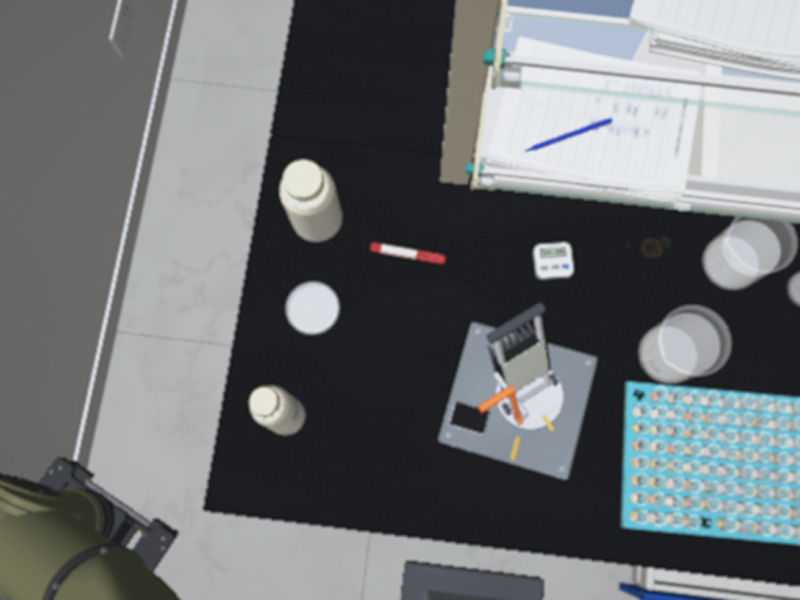

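View pics/side0.png

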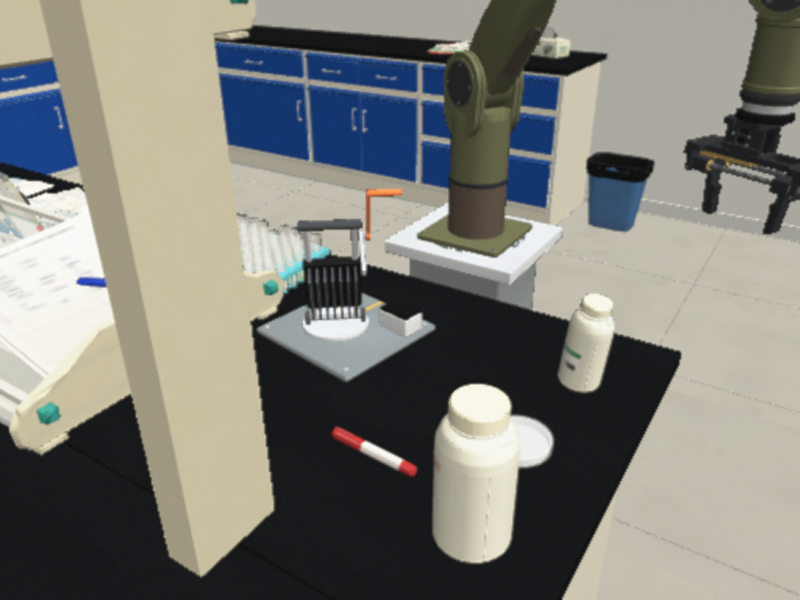

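The top view shows the base plate with corners at (474,323), (597,356), (568,479) and (440,441). The yellow line is at (515,448), the pointer at (548,423), and the dark bar runs from (488,343) to (545,307). The orange rod is near (497,400) and the rest near (470,418). The side view shows the stand is clear of the bystanders.

```bash
cat > h.py <<'E'
import numpy as np
from scipy.spatial.transform import Rotation as R
from scipy.optimize import least_squares
def proj(d,P):
    T=np.array(d['cam_to_world']);p=(np.atleast_2d(P)-T[:3,3])@T[:3,:3]
    return np.c_[d['fx']*p[:,0]/p[:,2]+d['cx'],d['fy']*p[:,1]/p[:,2]+d['cy']]
def plane(d,uv,z):
    T=np.array(d['cam_to_world']);uv=np.atleast_2d(uv)
    r=np.c_[(uv[:,0]-d['cx'])/d['fx'],(uv[:,1]-d['cy'])/d['fy'],np.ones(len(uv))]@T[:3,:3].T
    return T[:3,3]+r*((z-T[2,3])/r[:,2])[:,None]
def rz(a):return R.from_euler('z',a).as_matrix()
def hub(B,sw,P):  # B=(x,y,yaw) ; points in hub axes, origin at swivel axis, worktop
    return np.atleast_2d(P)@rz(B[2]+sw).T+[B[0],B[1],0]
def fr(t,x,y,z): # frame point (upright, from hinge) -> hub coords
    c,s=np.cos(t),np.sin(t);return np.array([x*c+z*s,y,.03-x*s+z*c])
def rod(t,l,y=.092): return fr(t,-.08-.095*np.sin(l),y,.12+.095*np.cos(l))
def totool(s,dpos,rotvec_world=None):
    Rt=R.from_quat(s['eef_rot']);return Rt.inv().apply(dpos)/.3
E
python3 - <<'E'
from plant import *
from h import *
d=snapshot("top");k=.64
uv=np.array([[474,323],[597,356],[568,479],[440,441]])*k
C=np.array([[.1,.13,.013],[.1,-.1,.013],[-.12,-.1,.013],[-.12,.13,.013]])
f=lambda B:(proj(d,hub(B,0,C))-uv).ravel()
r=least_squares(f,[.6,0,0]);B=r.x;print(B,np.round(r.fun,2))
bu=np.array([[488,343],[545,307]])*k; ru=np.array([[480,408],[515,392]])*k
g=lambda p:np.r_[(proj(d,hub(B,p[0],[fr(p[1],0,.048,.23),fr(p[1],0,-.048,.23)]))-bu).ravel(),(proj(d,hub(B,p[0],[rod(p[1],0,.116),rod(p[1],0,.06)]))-ru).ravel()]
r=least_squares(g,[.7,.42]);print(r.x,np.round(r.fun,1))
sw=r.x[0]
print('handle',hub(B,sw,fr(.42,0,0,.23)),'rod',hub(B,sw,rod(.42,0)),'aligned handle up',hub(B,0,fr(0,0,0,.23)))
for n,z in(('bottle',(312,180)),('pet',(313,308)),('marker',(445,258)),('timer',(553,260))):print(n,plane(d,np.array(z)*k,0.15 if n=='bottle' else .01))
np.save('B.npy',np.r_[B,sw])
E
```

```text
[ 0.52928596 -0.0039147  -0.15878272] [-1.14 -1.32  1.06  0.29  0.9   0.49 -0.84  0.38]
[0.83451954 0.41322089] [ 1.2 -1.3 -0.5  0.2  0.8  1.6 -0.4 -1.5]
handle [[0.60246129 0.05474517 0.24001046]] rod [[0.48315078 0.07701323 0.25893496]] aligned handle up [[ 0.52928596 -0.0039147   0.26      ]]
bottle [[0.82413953 0.40523048 0.15      ]]
pet [[0.63808325 0.39324964 0.01      ]]
marker [[0.75932346 0.16972943 0.01      ]]
timer [[ 0.77941778 -0.02495997  0.01      ]]
```

```bash
cat >> h.py <<'E'
def cmd(s,pos,yaw): # tool-down target, tool y at world yaw; units of the move
    Rt=R.from_quat(s['eef_rot']);y=np.array([np.cos(yaw),np.sin(yaw),0]);z=np.array([0,0,-1.]);x=np.cross(y,z)
    if x@Rt.as_matrix()[:,0]<0:x,y=-x,-y
    T=R.from_matrix(np.c_[x,y,z]);d=Rt.inv().apply(np.array(pos)-s['tool_pos'])/.3
    return np.round(d,3).tolist(),np.round((Rt.inv()*T).as_rotvec()/np.pi,3).tolist()
E
python3 - <<'E'
from plant import *
from h import *
s=get_state();*B,sw=np.load('B.npy');h=hub(B,sw,fr(.42,0,0,.23))[0]
p=s['tool_pos'];m=(p+h)/2;m[2]=.32
a=h+[0,0,.08]
print(cmd(s,m,s and 1.131),cmd(s,m,.9)); print(a,cmd(s,a,B[2]+sw))
E
```

```text
([-0.87, -0.531, -0.21], [-0.0, 0.0, 0.0]) ([-0.87, -0.531, -0.21], [-0.0, 0.0, 0.074])
[0.60246129 0.05474517 0.32001046] ([-1.739, -1.062, -0.209], [-0.0, 0.0, 0.145])
```

{"fn": "send_rows", "kwargs": {"targets": [[[-0.1,-0.06,-0.15],[0,0,0]],[[-0.2,-0.12,-0.21],[0,0,0.01]],[[-0.35,-0.21,-0.21],[0,0,0.03]],[[-0.5,-0.31,-0.21],[0,0,0.045]],[[-0.66,-0.4,-0.21],[0,0,0.06]],[[-0.8,-0.49,-0.21],[0,0,0.07]],[[-0.87,-0.53,-0.21],[0,0,0.074]],[[-0.87,-0.53,-0.21],[0,0,0.074]]], "fingers": 1, "newtons": 25}}

```text
clock: 1.15
tool_pos: [0.4357, 0.3086, 0.3203]
eef_rot: [0.332, 0.943, -0.0, 0.0]
contact_force: [-0.1, 0.4, -0.3]
opening: 1.002
finger_force: 0.0
```

```bash
cat > n.py <<'E'
from plant import *
from h import *
import sys
s=get_state();*B,sw=np.load('B.npy')
print(s['clock'],np.round(s['tool_pos'],3),np.round(s['contact_force'],1),s['opening'],s['finger_force'])
E
python3 - <<'E'
from n import *
h=hub(B,sw,fr(.42,0,0,.23))[0]
print(cmd(s,h+[0,0,.08],B[2]+sw),cmd(s,h,B[2]+sw))
E
```

```text
1.15 [0.436 0.309 0.32 ] [-0.1  0.4 -0.3] 1.0020626676525979 0.0
([-0.963, -0.312, 0.002], [-0.0, 0.0, 0.07]) ([-0.963, -0.311, 0.269], [-0.0, 0.0, 0.07])
```

{"fn": "send_rows", "kwargs": {"targets": [[[-0.15,-0.05,0],[0,0,0.01]],[[-0.32,-0.1,0],[0,0,0.03]],[[-0.5,-0.16,0],[0,0,0.05]],[[-0.68,-0.22,0],[0,0,0.07]],[[-0.86,-0.28,0],[0,0,0.07]],[[-0.96,-0.31,0],[0,0,0.07]],[[-0.963,-0.311,0],[0,0,0.07]],[[-0.963,-0.311,0],[0,0,0.07]]]}}

```text
clock: 2.15
tool_pos: [0.6017, 0.0607, 0.3202]
eef_rot: [0.43, 0.903, 0.001, -0.001]
contact_force: [0.8, -0.0, 0.7]
opening: 0.999
finger_force: 0.0
```

```bash
python3 - <<'E'
from n import *
import cv2
h=hub(B,sw,fr(.42,0,0,.23))[0]
print(cmd(s,h,B[2]+sw))
a=snapshot("top")['img'][170:320,250:400];b=snapshot("side")['img'][90:240,130:280]
cv2.imwrite('pics/a.png',cv2.resize(np.hstack([a,b]),(800,400),interpolation=cv2.INTER_CUBIC))
E
```

```text
2.15 [0.602 0.061 0.32 ] [ 0.8 -0.   0.7] 0.9990003439506415 0.0
([-0.018, -0.011, 0.267], [0.0, -0.001, 0.002])
```

View pics/a.png

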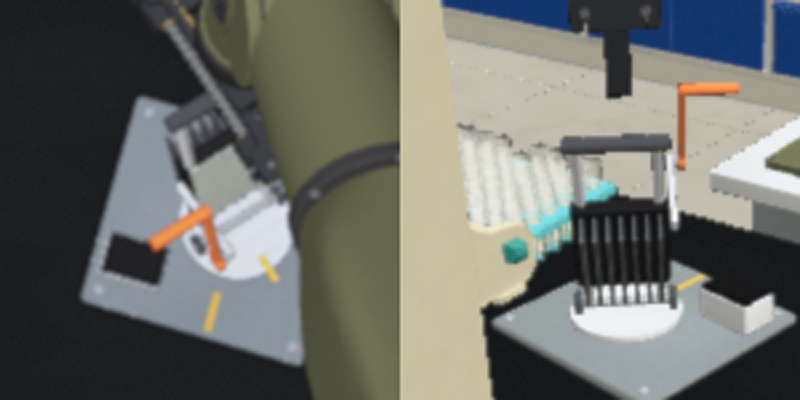

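The gripper sits over the dark bar, with the fingers straddling its middle (side crop near (617,145)), and the orange rod is clear to one side.

{"fn": "send_rows", "kwargs": {"targets": [[[0,0,0.1],[0,0,0]],[[0,0,0.2],[0,0,0]],[[0,0,0.267],[0,0,0]],[[0,0,0.267],[0,0,0]]]}}

```text
clock: 2.75
tool_pos: [0.601, 0.0593, 0.2391]
eef_rot: [0.43, 0.903, -0.001, -0.002]
contact_force: [-0.3, -0.1, 0.4]
opening: 1.002
finger_force: 0.0
```

{"fn": "send_rows", "kwargs": {"targets": [[[0,0,0],[0,0,0]],[[0,0,0],[0,0,0]],[[0,0,0],[0,0,0]],[[0,0,0],[0,0,0]],[[0,0,0],[0,0,0]],[[0,0,0],[0,0,0]]], "fingers": 0, "newtons": 25}}

```text
clock: 3.5
tool_pos: [0.6025, 0.0576, 0.2403]
eef_rot: [0.431, 0.902, 0.0, -0.0]
contact_force: [-0.0, -0.5, 0.1]
opening: 0.341
finger_force: 0.0
```

```bash
python3 - <<'E'
from n import *
d=0.835
for k in range(1,9):
    w=sw-d*k/8
    print(cmd(s,hub(B,w,fr(.42,0,0,.23))[0],B[2]+w))
E
```

```text
3.5 [0.603 0.058 0.24 ] [-0.  -0.5  0.1] 0.3409981474483176 0.0
([-0.04, -0.008, 0.001], [0.0, -0.0, 0.034])
([-0.072, -0.013, 0.001], [0.0, -0.0, 0.067])
([-0.104, -0.022, 0.001], [0.0, -0.0, 0.101])
([-0.134, -0.033, 0.001], [0.0, -0.0, 0.134])
([-0.163, -0.048, 0.001], [0.0, -0.0, 0.167])
([-0.19, -0.066, 0.001], [0.0, -0.0, 0.2])
([-0.216, -0.086, 0.001], [0.0, -0.0, 0.233])
([-0.239, -0.11, 0.001], [0.0, -0.0, 0.267])
```

{"fn": "send_rows", "kwargs": {"targets": [[[0,0,0],[0,0,0]],[[0,0,0],[0,0,0]],[[0,0,0],[0,0,0]],[[0,0,0],[0,0,0]]]}}

```text
clock: 4.0
tool_pos: [0.6028, 0.0579, 0.2404]
eef_rot: [0.431, 0.902, 0.0, 0.0]
contact_force: [0.3, 1.5, -0.3]
opening: 0.165
finger_force: 24.8
```

```bash
python3 - <<'E'
from n import *
for k in (4,8):
    w=sw-.835*k/8
    print(cmd(s,hub(B,w,fr(.42,0,0,.23))[0],B[2]+w))
E
```

```text
4.0 [0.603 0.058 0.24 ] [ 0.3  1.5 -0.3] 0.1653804696431993 24.752681404352188
([-0.134, -0.035, 0.001], [0.0, -0.0, 0.134])
([-0.239, -0.111, 0.001], [0.0, -0.0, 0.267])
```

{"fn": "send_rows", "kwargs": {"targets": [[[-0.02,-0.004,0],[0,0,0.017]],[[-0.036,-0.006,0],[0,0,0.034]],[[-0.07,-0.013,0],[0,0,0.067]],[[-0.103,-0.022,0],[0,0,0.101]],[[-0.134,-0.034,0],[0,0,0.134]],[[-0.163,-0.048,0],[0,0,0.167]],[[-0.19,-0.066,0],[0,0,0.2]],[[-0.216,-0.087,0],[0,0,0.233]],[[-0.239,-0.111,0],[0,0,0.267]],[[-0.239,-0.111,0],[0,0,0.267]],[[-0.239,-0.111,0],[0,0,0.267]],[[-0.239,-0.111,0],[0,0,0.267]]]}}

```text
clock: 5.5
tool_pos: [0.6224, -0.019, 0.2408]
eef_rot: [0.761, 0.648, 0.001, 0.001]
contact_force: [4.0, 2.3, 3.0]
opening: 0.172
finger_force: 25.1
```

```bash
python3 - <<'E'
from n import *
import cv2
print(cmd(s,hub(B,0,fr(.42,0,0,.23))[0],B[2]))
a=snapshot("top")['img'][170:320,250:400];b=snapshot("side")['img'][90:240,130:280]
cv2.imwrite('pics/b.png',cv2.resize(np.hstack([a,b]),(800,400),interpolation=cv2.INTER_CUBIC))
E
```

```text
5.5 [ 0.622 -0.019  0.241] [4.  2.3 3. ] 0.1716729440967095 25.140626952052116
([0.001, -0.002, 0.003], [0.001, -0.0, -0.0])
```

View pics/b.png

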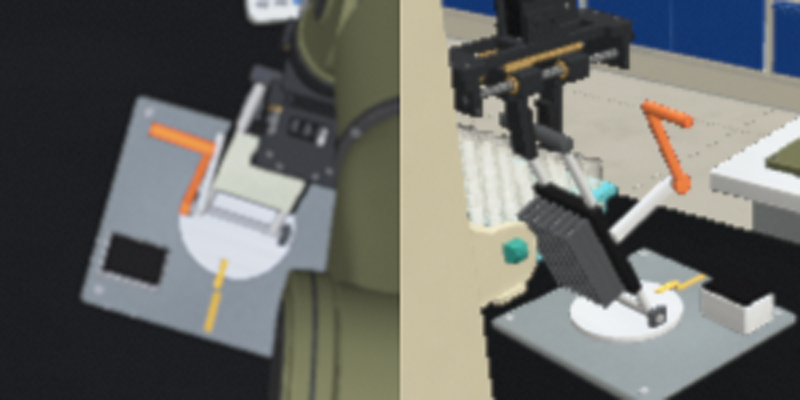

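The pointer at (223,268) now runs into the yellow line at (212,315) in the top crop, and the bar is held. I'll check the alignment numerically.

```bash
python3 - <<'E'
from n import *
import cv2
d=snapshot("top");hsv=cv2.cvtColor(d['img'],cv2.COLOR_BGR2HSV)
m=cv2.inRange(hsv,(18,110,120),(32,255,255));m[:, :250]=0;m[:,400:]=0;m[:170]=0;m[320:]=0
v,u=np.nonzero(m);P=plane(d,np.c_[u,v],.016)[:,:2]-B[:2];P=P@rz(B[2])[:2,:2]
r=np.hypot(*P.T);a=np.arctan2(-P[:,1],-P[:,0])
for lo in range(30,120,10):
    k=(r>lo/1e3)&(r<(lo+10)/1e3)
    if k.any():print(lo,k.sum(),a[k].mean().round(3))
# waypoints for flip, aligned hub, tool yaw unchanged
for n,p in (('up',fr(.42,0,0,.23)+[0,0,.09]),('side',[.055,.095,.33]),('down',[.055,.095,.255]),('push',[-.05,.095,.255])):print(n,cmd(s,hub(B,0,p)[0],B[2]))
E
```

```text
5.6 [ 0.622 -0.019  0.241] [3.9 2.  3.3] 0.16715098847659982 25.083414539694786
40 5 -0.089
50 5 -0.07
60 7 -0.076
70 4 -0.049
80 7 -0.034
90 8 -0.038
100 9 -0.032
110 2 -0.03
up ([0.001, -0.001, -0.297], [0.001, -0.0, -0.0])
side ([0.317, -0.131, -0.297], [0.001, -0.0, -0.0])
down ([0.317, -0.131, -0.047], [0.001, -0.0, -0.0])
push ([0.317, -0.481, -0.048], [0.001, -0.0, -0.0])
```

{"fn": "send_rows", "kwargs": {"targets": [[[0,0,0],[0,0,0]],[[0,0,0],[0,0,0]],[[0,0,0],[0,0,0]],[[0,0,0],[0,0,0]],[[0,0,0],[0,0,0]],[[0,0,-0.12],[0,0,0]],[[0,0,-0.25],[0,0,0]],[[0,0,-0.3],[0,0,0]],[[0,0,-0.3],[0,0,0]]], "fingers": 0.5}}

```text
clock: 6.78
tool_pos: [0.6218, -0.0191, 0.3307]
eef_rot: [0.761, 0.648, 0.001, 0.0]
contact_force: [0.2, -0.4, -0.3]
opening: 0.5
finger_force: 0.0
```

{"fn": "send_rows", "kwargs": {"targets": [[[0.1,-0.04,0],[0,0,0]],[[0.2,-0.08,0],[0,0,0]],[[0.317,-0.131,0],[0,0,0]],[[0.317,-0.131,0],[0,0,0]],[[0.317,-0.131,0],[0,0,0]],[[0.317,-0.131,0],[0,0,0]]], "fingers": 0}}

```text
clock: 7.52
tool_pos: [0.598, 0.0793, 0.3297]
eef_rot: [0.762, 0.647, -0.001, 0.0]
contact_force: [0.4, -0.0, -0.6]
opening: 0.006
finger_force: 0.0
```

```bash
python3 - <<'E'
from n import *
import cv2
d=snapshot("top");a=d['img'][170:320,250:400];b=snapshot("side")['img'][90:240,130:280]
B[0]+=.0005;B[1]+=.003;np.save('B.npy',np.r_[B,0])
for n,p in (('side',[.055,.095,.33]),('down',[.055,.095,.255]),('push',[-.05,.095,.255])):print(n,cmd(s,hub(B,0,p)[0],B[2]))
cv2.imwrite('pics/c.png',cv2.resize(np.hstack([a,b]),(800,400),interpolation=cv2.INTER_CUBIC))
E
```

```text
7.525 [0.598 0.079 0.33 ] [ 0.4 -0.  -0.6] 0.005762479151662411 0.0
side ([0.017, 0.001, -0.001], [-0.0, 0.0, -0.001])
down ([0.017, 0.001, 0.249], [-0.0, 0.0, -0.001])
push ([0.016, -0.349, 0.249], [-0.0, 0.0, -0.001])
```

View pics/c.png

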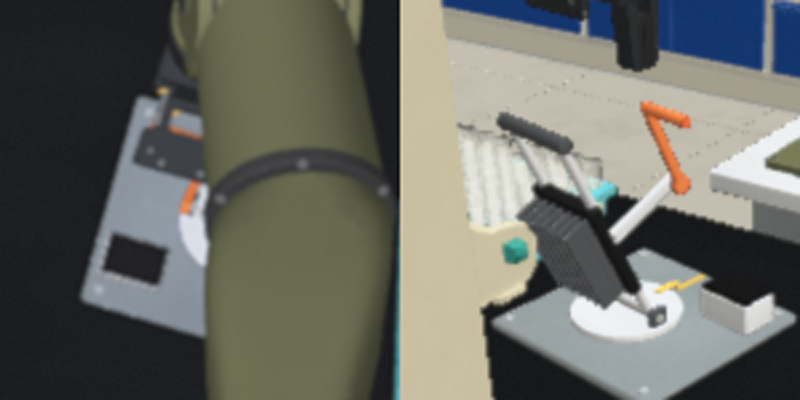

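The bar is released and the panel stays at its stop. The closed fingers are above and behind the orange rod, which is at (665,113) in the side crop.

{"fn": "send_rows", "kwargs": {"targets": [[[0.017,0,0.1],[0,0,0]],[[0.017,0,0.2],[0,0,0]],[[0.017,0,0.25],[0,0,0]],[[0.017,0,0.25],[0,0,0]],[[0.017,0,0.25],[0,0,0]]]}}

```text
clock: 8.25
tool_pos: [0.5996, 0.0859, 0.2564]
eef_rot: [0.762, 0.648, 0.001, 0.001]
contact_force: [0.2, 0.3, 0.5]
opening: 0.007
finger_force: 0.0
```

{"fn": "send_rows", "kwargs": {"targets": [[[0,-0.04,0],[0,0,0]],[[0,-0.08,0],[0,0,0]],[[0,-0.12,0],[0,0,0]],[[0,-0.16,0],[0,0,0]],[[0,-0.2,0],[0,0,0]],[[0,-0.24,0],[0,0,0]],[[0,-0.28,0],[0,0,0]],[[0,-0.32,0],[0,0,0]],[[0,-0.36,0],[0,0,0]],[[0,-0.36,0],[0,0,0]]]}}

```text
clock: 9.5
tool_pos: [0.4912, 0.1036, 0.2553]
eef_rot: [0.761, 0.649, -0.0, -0.0]
contact_force: [0.9, 0.8, -0.1]
opening: 0.001
finger_force: 0.0
```

{"fn": "send_rows", "kwargs": {"targets": [[[0,0,0],[0,0,0]],[[0,0.04,0],[0,0,0]],[[0,0.1,-0.1],[0,0,0]],[[0,0.16,-0.25],[0,0,0]],[[0,0.16,-0.25],[0,0,0]],[[0,0.16,-0.25],[0,0,0]],[[0,0.16,-0.25],[0,0,0]],[[0,0.16,-0.25],[0,0,0]],[[0,0.16,-0.25],[0,0,0]],[[0,0.16,-0.25],[0,0,0]]], "fingers": 1}}

```text
clock: 10.75
tool_pos: [0.5394, 0.0957, 0.3302]
eef_rot: [0.761, 0.648, -0.0, -0.0]
contact_force: [-0.5, -0.7, 0.3]
opening: 1.002
finger_force: 0.0
```

```bash
python3 - <<'E'
from n import *
import cv2
d=snapshot("top");a=d['img'][170:320,250:400];b=snapshot("side")['img'][90:240,130:280]
cv2.imwrite('pics/d.png',cv2.resize(np.hstack([a,b]),(800,400),interpolation=cv2.INTER_CUBIC))
h=fr(.42,0,0,.23)
for p in (h+[0,0,.085],h):print(cmd(s,hub(B,0,p)[0],B[2]))
E
```

```text
10.75 [0.539 0.096 0.33 ] [-0.5 -0.7  0.3] 1.0021289747000781 0.0
([-0.323, 0.332, 0.017], [-0.0, 0.0, -0.0])
([-0.323, 0.332, 0.3], [-0.0, 0.0, -0.0])
```

View pics/d.png

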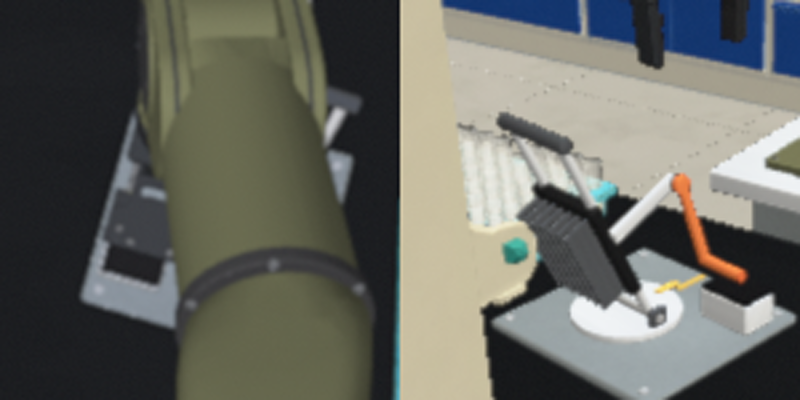

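The leg is down, with the foot at (735,272) beside and above the rest in the side crop. Next I'll grasp the bar.

{"fn": "send_rows", "kwargs": {"targets": [[[-0.08,0.08,0],[0,0,0]],[[-0.18,0.18,0],[0,0,0]],[[-0.28,0.28,0],[0,0,0]],[[-0.323,0.332,0],[0,0,0]],[[-0.323,0.332,0],[0,0,0]],[[-0.323,0.332,0.1],[0,0,0]],[[-0.323,0.332,0.2],[0,0,0]],[[-0.323,0.332,0.295],[0,0,0]],[[-0.323,0.332,0.295],[0,0,0]]]}}

```text
clock: 11.98
tool_pos: [0.6203, -0.014, 0.24]
eef_rot: [0.761, 0.649, -0.002, -0.002]
contact_force: [-0.4, 0.4, -0.2]
opening: 1.004
finger_force: 0.0
```

{"fn": "send_rows", "kwargs": {"targets": [[[0,0,0],[0,0,0]],[[0,0,0],[0,0,0]],[[0,0,0],[0,0,0]],[[0,0,0],[0,0,0]],[[0,0,0],[0,0,0]],[[0,0,0],[0,0,0]],[[0,0,0],[0,0,0]],[[0,0,0],[0,0,0]],[[0,0,0],[0,0,0]],[[0,0,0],[0,0,0]],[[0,0,0],[0,0,0]]], "fingers": 0, "newtons": 25}}

```text
clock: 13.35
tool_pos: [0.6228, -0.0159, 0.242]
eef_rot: [0.761, 0.648, 0.0, 0.0]
contact_force: [1.9, -0.1, 0.7]
opening: 0.169
finger_force: 24.9
```

```bash
python3 - <<'E'
from n import *
p0=hub(B,0,fr(.42,0,0,.23))[0];print('err',s['tool_pos']-p0)
for t in (.42,.35,.28,.21,.14,.08,.04,0):print(t,cmd(s,hub(B,0,fr(t,0,0,.23))[0],B[2]))
E
```

```text
13.35 [ 0.623 -0.016  0.242] [ 1.9 -0.1  0.7] 0.16884199092851349 24.878713712096214
err [ 0.00042292 -0.00017639  0.00203251]
0.42 ([0.0, -0.001, 0.007], [0.0, -0.0, -0.0])
0.35 ([0.0, -0.051, -0.013], [0.0, -0.0, -0.0])
0.28 ([0.0, -0.102, -0.03], [0.0, -0.0, -0.0])
0.21 ([0.0, -0.154, -0.043], [0.0, -0.0, -0.0])
0.14 ([0.0, -0.207, -0.053], [0.0, -0.0, -0.0])
0.08 ([-0.0, -0.253, -0.058], [0.0, -0.0, -0.0])
0.04 ([-0.0, -0.283, -0.06], [0.0, -0.0, -0.0])
0 ([-0.0, -0.314, -0.06], [0.0, -0.0, -0.0])
```

{"fn": "send_rows", "kwargs": {"targets": [[[0,-0.025,-0.01],[0,0,0]],[[0,-0.05,-0.02],[0,0,0]],[[0,-0.1,-0.036],[0,0,0]],[[0,-0.153,-0.05],[0,0,0]],[[0,-0.206,-0.06],[0,0,0]],[[0,-0.252,-0.065],[0,0,0]],[[0,-0.282,-0.067],[0,0,0]],[[0,-0.3,-0.067],[0,0,0]],[[0,-0.313,-0.067],[0,0,0]],[[0,-0.313,-0.067],[0,0,0]],[[0,-0.313,-0.067],[0,0,0]],[[0,-0.313,-0.067],[0,0,0]]]}}

```text
clock: 14.85
tool_pos: [0.5291, 0.0021, 0.2607]
eef_rot: [0.761, 0.649, 0.001, -0.002]
contact_force: [4.9, 4.9, -11.2]
opening: 0.167
finger_force: 25.5
```

```bash
python3 - <<'E'
from n import *
import cv2
b=snapshot("side")['img'][90:240,130:330];a=snapshot("top")['img'][170:320,250:450]
cv2.imwrite('pics/e.png',cv2.resize(np.hstack([a,b]),(800,300),interpolation=cv2.INTER_CUBIC))
l=(s['tool_pos']-[B[0],B[1],0])@rz(B[2]);print('local',l,'tilt',np.arctan2(l[0],l[2]-.03),'F local',s['contact_force']@rz(B[2]))
E
```

```text
14.85 [0.529 0.002 0.261] [  4.9   4.9 -11.2] 0.16741579428040046 25.511477887630463
local [-0.00115761  0.0028545   0.26070869] tilt -0.00501756673664786 F local [  4.07949767   5.63267667 -11.22876754]
```

View pics/e.png

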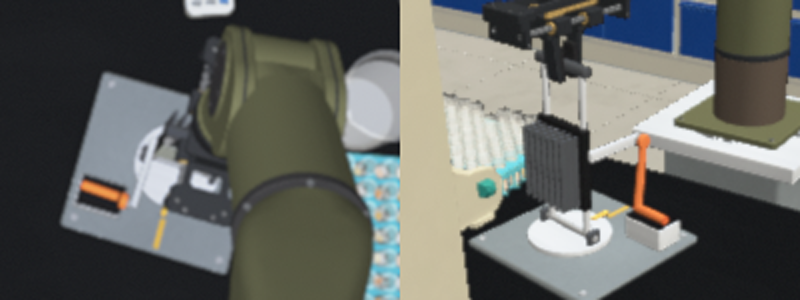

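The panel is upright and gripped, with the foot on the cushion (top crop (103,190), side crop (655,213)). The pull force is about 4 N, as expected. I'll relax the vertical preload slightly and then hand in.

{"fn": "send_rows", "kwargs": {"targets": [[[0,0,0.004],[0,0,0]],[[0,0,0.004],[0,0,0]],[[0,0,0.004],[0,0,0]],[[0,0,0.004],[0,0,0]],[[0,0,0.004],[0,0,0]],[[0,0,0.004],[0,0,0]]]}}

```text
clock: 15.7
tool_pos: [0.5299, 0.0019, 0.2606]
eef_rot: [0.761, 0.649, 0.002, -0.001]
contact_force: [5.5, 5.7, -3.3]
opening: 0.166
finger_force: 25.2
```

```bash
python3 - <<'E'
from n import *
import cv2
l=(s['tool_pos']-[B[0],B[1],0])@rz(B[2]);print('local',l,'tilt',np.arctan2(l[0],l[2]-.03),'F local',s['contact_force']@rz(B[2]))
d=snapshot("top");m=cv2.inRange(cv2.cvtColor(d['img'],cv2.COLOR_BGR2HSV),(18,110,120),(32,255,255));m[:,:250]=0;m[:,400:]=0;m[:170]=0;m[320:]=0
v,u=np.nonzero(m);P=(plane(d,np.c_[u,v],.016)[:,:2]-B[:2])@rz(B[2])[:2,:2]
r=np.hypot(*P.T);a=np.arctan2(-P[:,1],-P[:,0])
for lo in range(30,120,10):
    k=(r>lo/1e3)&(r<(lo+10)/1e3)
    if k.any():print(lo,k.sum(),a[k].mean().round(3))
E
```

```text
15.7 [0.53  0.002 0.261] [ 5.5  5.7 -3.3] 0.16552904502045745 25.17606183886528
local [-0.00029222  0.00282827  0.26060724] tilt -0.001267180831307929 F local [ 4.54831178  6.46463041 -3.31688307]
50 1 0.023
60 8 -0.024
70 4 -0.01
80 7 0.002
90 7 -0.002
100 9 -0.003
110 2 -0.003
```

Tilt is about 0, swivel is within about 0.02 rad, and the pull is about 4.5 N. Handing in.

```bash
python3 -c "
from plant import *
print(finish_job())"
```

```text
the job is handed in; nothing more can be done
None
```

I handed the job in at about 16 s, with the pointer within about 0.02 rad of the line, the leg down and its foot on the rest, and the panel held upright by the gripped bar; no verdict was returned.

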